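Tighten the welding fixture's clamp nut with the click wrench

TASK

Fit the click wrench down over the big square nut of the welding fixture's clamp and turn it clockwise (seen from above) until it clicks, that is until its handle gives way against its head, then stop at once: do not carry on until the handle reaches the end of its give. Let go and leave the wrench sitting on the tightened nut; disturb nothing else on the bench.

Things in the scene. Friction and masses are not known exactly. Their poses are not given: they have to be found in the camera images.
- wrench: click torque wrench, 0.5 kg, 291 mm long, lying socket down. Origin: on the socket axis at the lower rim of its head; z up; handle along its own -x. The head is 55x55x24 with a square socket below. The handle's black grip (x -110 to -250) is 22 wide (y), 20 tall, from 4 to 24 above the rim; a round end 28 across reaches x -264. Centre of mass about x -125
- wrench_socket (a point): centre of the socket's closed end, 16 mm above the rim, which comes to rest on the top of the nut; the socket is 39x39 and 16 deep, sides parallel to x and y; axes as wrench. Let go on the nut, the wrench droops by its play (about 0.18 rad, handle down) and stays on
- wrench_grip (a point): point to hold, mid-section of the handle, 150 mm behind the socket axis, 14 above the rim; axes as wrench. The handle hinges to the head 32 behind that axis, rigid until about 1.1 N m there (9 N sideways here, or a firm grip's twist for part of it), then gives, clockwise only, ever more easily (60% at 10 mm of give here, 25% at the end), to a hard stop at 23. Let go, it springs straight
- nut_top (a point): centre of the top of the square steel nut, 36x36, 22 mm tall, top 60 above the bench; z up, x and y square to its sides, so the wrench fits at four angles. It turns in place (no rise) with a drag of 0.4 N m until the clamp is tight, 0.3 to 0.65 rad clockwise of its start; where cannot be seen. Then it goes no further and stays where left
- nut_corner (a point): one top corner of the nut, 25 mm from its axis; turns with the nut
- fixture: welding fixture bolted to the bench. Origin: centre of the underside of its 220x240x12 mm base plate; nut axis at x -20, y -50. A smaller clamp with a fixed wing nut, 58 high, stands at x 60, y -50. A clamped T coupon covers x -90 to 50, y 10 to 110; its upright plate at y 85 is 90 high. The clamp straps are 34 high
- offcut: bystander: loose steel offcut 36x50x10 on the fixture's base plate (mm), origin under its centre
- spanner: bystander: plain one-piece open-ended spanner lying flat (not the click wrench) (mm), origin under its centre
- hammer: bystander: hammer lying on its side (mm), origin under its centre
- tcoupon: bystander: finished T coupon, 100x80x8 foot with a 60 upright plate (mm), origin under its centre
- flask: bystander: red plastic bottle, 64 across, 170 tall (mm), origin under its centre
- square: bystander: red triangular magnetic welding square, about 100x100x20 (mm), origin under its centre
- canister: bystander: round green tin, 70 across, 80 tall (mm), origin under its centre

How it is judged (in metres and radians):
On the way, in this order (a step that is already met when the one before it is completed fails the run):
1. the wrench sits fully down on the square nut (horizontal distance between wrench_socket and nut_top below 0.005 m and z of wrench_socket in the frame of nut_top below 0.004 m and angle between wrench's own z axis and vertical below 0.1 rad), for 0.2 s.
2. on the nut, the wrench clicks: its handle gives clockwise against its head by over 4 mm at the grip point (all of step 1 and y of wrench_grip in the frame of wrench above 0.004 m), for 0.05 s.
At the end, for the whole second after the job is handed in: the wrench, let go and at rest, sits on the nut (socket end within 8 mm of the nut's axis and 8 mm of its top, drooping less than 0.3 rad), its handle straight again (give under 3 mm), and the nut stands turned from its start (corner moved over 4 mm) (horizontal distance between wrench_socket and nut_top below 0.008 m and z of wrench_socket in the frame of nut_top below 0.008 m and angle between wrench's own z axis and vertical below 0.3 rad and y of wrench_grip in the frame of wrench below 0.003 m and distance of nut_corner from where it was at the start of the episode above 0.004 m and linear speed of wrench below 0.02 m/s); the robot touches nothing.
It fails at once if pulled on past the click: the handle gives by over 21 mm at the grip point (y of wrench_grip in the frame of wrench above 0.021 m).
It fails at once if a bystander is shoved or knocked over (moved over 30 mm) (distance of any of offcut, spanner, hammer, tcoupon, flask, square, canister from where it was at the start of the episode above 0.03 m).
It also fails if it takes over 67 s, if anything falls off the work surface, if the arm or the gripper's body presses on something with over 40 N, if the wrist force passes 120 N, or if a joint passes its speed limit or range.

ROBOT

A 6-joint arm with a two-finger parallel gripper is mounted at the origin on the work surface. World frame = base frame: x ahead of the robot, y to its left, z up, the work surface at z = 0. Lengths are in mm, angles in rad, forces in N, time in s.
With the tool pointing down it reaches from about 300 to 775 mm from the base axis. Payload 14.6 kg.
Tool frame: the origin (TCP) lies between the finger pads; the fingertips stand 25 mm ahead of it and the grasp point (between the pads) lies 6 mm ahead of it; z points along the fingers, y is the line along which they close (so a half turn about z gives the same grasp; the last joint's range is limited). The gripper opens to 94 mm and grips with 3 to 60 N. Pads are 16 mm wide; open, the fingers measure 119 mm over their backs; the gripper's body (75 mm by 177 mm) begins 78 mm behind the grasp point.
Start: joints at [-1.331, 0.3, 1.521, -0, 1.321, -0.067], TCP at [166.098, -524.31, 230.446] pointing down, gripper open.
Joint ranges: [-3.03, 3.03], [-0.79, 2.21], [0.23, 2.52], [-1.04, 4.18], [0, 3.07], [-2.55, 2.55]. Speed limits (rad/s): [2.22, 2.22, 2.57, 3.14, 3.14, 3.14].

INTERFACE

Orientations are given as [roll, pitch, yaw] about the fixed x, y, z axes, in that order (R = Rz(yaw) Ry(pitch) Rx(roll)).
In Python, from cell import manip gives the robot as it stands. The module is installed in compiled form; this text tells all that it offers.
- The arm moves only by the tool step_arm, never from a script. Its argument "series" is one flat list of numbers, 5 for each row, row after row: the shift along the world's x, y, z in mm, then the turn about the world's z in rad, then the closure, from 0 (fully open) to 1 (shut). In form: [dx, dy, dz, spin, jaw, dx, dy, dz, spin, jaw, ...]. A call has 1 to 20 rows; each row shifts and turns the commanded pose from where the row before left it; what a row does not reach is not made up. A row lasts 1/8 s, in which the tool goes at most 62.5 mm and 10.7 degrees, less where a joint would pass 70% of its speed; a pose out of reach is approached as far as the arm can. A call is refused whole if a number of a shift passes 62.5 or a number of a turn 0.188, either way. A call with a gripper value outside its range is refused whole. The fingers move at their own pace and stop on an object; "squeeze" is the grip in N (left out, the last holds). Time passes only in rows, so rows that do not move let the fingers close. It gives the time, the measured TCP pose, the force, the opening and the grip force at its end, in the units of the state.
- manip.read_state(): the state, without advancing time (a new reading comes with each control period).
- manip.camera(name): name is "scene" or "top" or "wrist"; returns (picture, depth): 420x560x3 uint8, blue, green, red; 420x560 float32, mm along the optical axis (not along the pixel's ray), 0 where there is no reading.
- manip.camera_info(name): a dict with "fovy" (degrees; the focal length in pixels is half the picture's height over the tangent of half this angle, whatever the lens; pixels are square), "cx", "cy" (the principal point, pixels), "eye" and "orientation" of the camera in the world. Camera axes: x right, y down, z forward; pixel columns grow to the right and rows downward; lengths in mm; the calibration is good to about 2 mm. A picture is of the moment at which its call begins: read the wrist's pose just before it. camera_info takes no time and is no camera call; for the wrist camera it gives the pose at the moment of the call.
- manip.sign_off(): hands the job in; it is judged then, once.
The state is a dict: "clock": time; "joints": joint angles; "qd": joint speeds; "effort": joint torques, N m; "eef_pos": TCP position; "eef_rot": TCP orientation; "wrist_force": force on the tool from outside, world axes, zero at the start; "moment": the same for the moment, N m; "finger_gap": finger opening in mm; "finger_force": force on a finger pad.
Only numpy, scipy, OpenCV 4.12 (cv2) and the standard library are available. Lean on these libraries where they do the work, as an engineer would, in place of code of your own. Each camera call takes 0.05 s, during which the arm holds its last target. There are 200 camera calls.

## Working session

There is one attempt and no reset: what is moved stays moved. The work goes in short steps, Python scripts to look and compute and a tool call to move; the robot and the scene stay as the last step left them, time stands still between calls to the robot, and variables do not carry over. Pictures are saved under pics/ and viewed, at most 13 in all, crops included, and the job is handed in when it is done.

Besides the shell and the picture viewer there is one more tool, called after "Call:" as name(argument=value, ...), one argument or row to a line, values as JSON. step_arm: Moves the arm, as the interface text tells. Its arguments: {"type":"object","properties":{"series":{"type":"array"},"squeeze":{"type":"number"}},"required":["series"]}

```bash
mkdir -p pics
cat > h.py <<'E'
import numpy as np,cv2
from cell import manip
from scipy.spatial.transform import Rotation as R
def snap(n):
    i=manip.camera_info(n); p,d=manip.camera(n)
    np.savez(''+n+'.npz',p=p,d=d,eye=i['eye'],o=np.array(i['orientation']),c=[i['cx'],i['cy']],f=210/np.tan(np.radians(i['fovy'])/2))
    return p,d
def world(n,u,v,z=None):
    a=np.load(''+n+'.npz'); o=a['o']
    M=o if o.shape==(3,3) else R.from_euler('xyz',o).as_matrix()
    r=M@np.array([(u-a['c'][0])/a['f'],(v-a['c'][1])/a['f'],1])
    s=a['d'][int(v),int(u)] if z is None else (z-a['eye'][2])/r[2]
    return np.round(a['eye']+s*r,1)
E
python3 - <<'E'
from h import *
for n in ['top','scene']:
    p,d=snap(n); cv2.imwrite(f'pics/{n}1.png',cv2.resize(p,(784,588)))
    print(manip.camera_info(n))
print(manip.read_state())
E
```

```text
{'fovy': 45.83420194006767, 'cx': 288.03745721785174, 'cy': 207.924066751313, 'eye': array([ 431.9987941 ,  -69.11900356, 1381.82758683]), 'orientation': array([-3.03493365,  0.00512354, -1.58854094])}
{'fovy': 44.77968619348343, 'cx': 274.2631375586277, 'cy': 204.01867061581703, 'eye': array([1127.20238221, -604.11187819, 1240.98449392]), 'orientation': array([-2.53830779,  0.01215131,  0.76165166])}
{'clock': 0.1, 'joints': array([-1.33062615e+00,  3.00389452e-01,  1.52152400e+00,  3.05773210e-05,
        1.32070639e+00, -6.66044630e-02]), 'qd': array([-8.27829860e-05, -3.79325206e-04, -2.64579944e-04, -4.34256609e-04,
        2.62519549e-03, -1.55681847e-03]), 'effort': array([ 2.62324866e-03, -5.32645583e+01, -3.53284228e+01,  7.10226805e-02,
        2.34808191e-02, -6.68615644e-05]), 'eef_pos': array([ 166.04291867, -524.11352987,  229.95525348]), 'eef_rot': array([-3.14056972e+00, -9.79168874e-05,  3.06767007e-01]), 'wrist_force': array([ 0.94914429,  0.14918729, -0.77068567]), 'moment': array([-0.01034638,  0.03738238, -0.02001255]), 'finger_force': 0.0, 'finger_gap': 93.71964388936017}
```

View pics/top1.png

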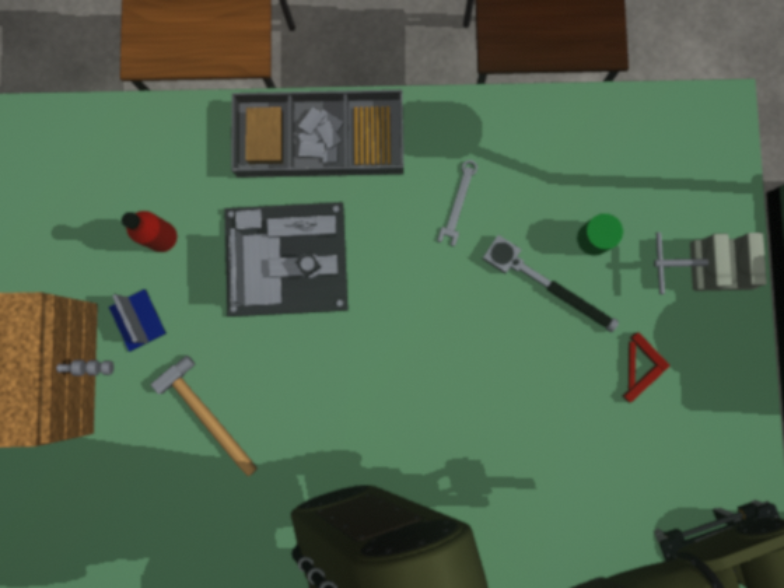

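View pics/scene1.png

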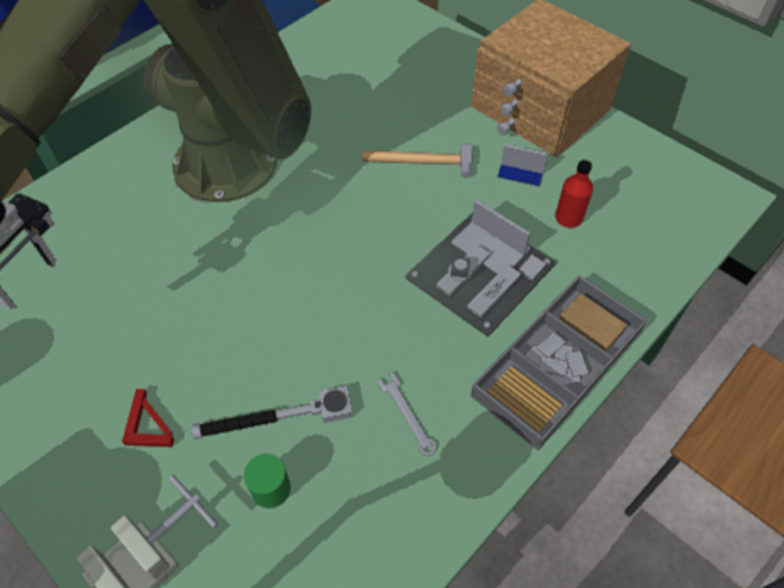

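The top view shows the wrench head at about (502,254) and its handle end at (613,325). The square nut is at (308,264), with the fixture's sides nearly along the world axes. Next I'll turn these into world positions.

Run:
```python
from h import *
k=1/1.4
def t(u,v,z=None): return world('top',u*k,v*k,z)
for nm,u,v,z in [('head',502,254,24),('end',613,325,24),('grip0',550,287,24),('nut',308,264,60),('wing',300,224,58),('c1',225,206,12),('c2',342,203,12),('c3',347,310,12),('c4',228,316,12),('flask',145,230,100),('spanner1',447,238,5),('spanner2',467,167,5),('can',603,232,80),('sq',645,366,20)]:
    print(nm,t(u,v),t(u,v,z))
a=np.load('top.npz')['p']
c=a[130:240,150:255]; cv2.imwrite('pics/fx.png',cv2.resize(c,None,fx=5,fy=5,interpolation=cv2.INTER_CUBIC))
```

```text
head [ 647.1 -260.5   27. ] [ 647.5 -260.9   24. ]
end [ 432.   -69.1 1381.8] [ 503.5 -472.6   24. ]
grip0 [ 580.9 -354.1   18.3] [ 580.3 -352.9   24. ]
nut [629.2 117.   61. ] [629.3 117.2  60. ]
wing [707.9 132.5  59.1] [708.1 132.7  58. ]
c1 [759.9 293.4   1. ] [757.3 290.5  12. ]
c2 [759.3  55.3  10.7] [759.   55.2  12. ]
c3 [543.5  47.4   8.6] [543.2  47.1  12. ]
c4 [536.1 284.2   5.3] [535.6 282.4  12. ]
flask [688.  407.2 126.2] [693.4 417.1 100. ]
spanner1 [ 6.860e+02 -1.547e+02 -3.000e-01] [ 685.1 -154.4    5. ]
spanner2 [ 830.8 -198.7    3.3] [ 830.3 -198.5    5. ]
can [ 678.  -446.9   76.4] [ 677.3 -445.8   80. ]
sq [ 422.8 -537.2    4.6] [ 422.9 -531.9   20. ]
```

View pics/fx.png

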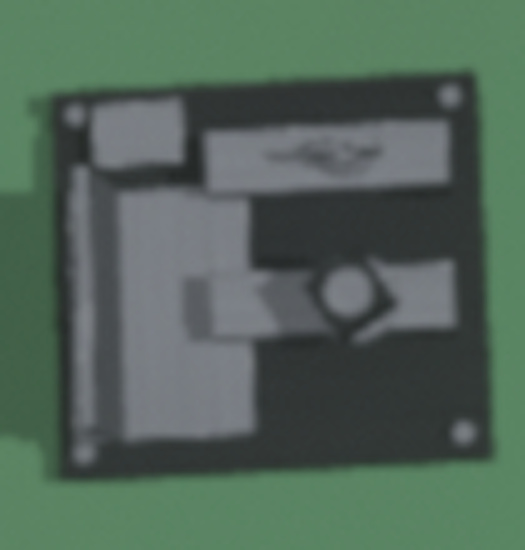

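Call:
step_arm(
  series=[40,14,0,0.07,0,50,17,0,0.085,0,50,18,0,0.085,0,50,18,0,0.085,0,50,18,0,0.085,0,50,18,0,0.085,0,50,18,0,0.085,0,40,14,0,0.07,0,17,4,0,0.017,0,0,0,0,0,0],
)

```text
clock: 1.35
eef_pos: [563.7, -384.6, 229.4]
eef_rot: [-3.14, -0.0, 0.975]
wrist_force: [-1.4, -0.6, 0.7]
finger_gap: 94.1
finger_force: 0.0
```

Run:
```python
from h import *
s=manip.read_state();print(s['eef_pos'],s['eef_rot'],s['joints'],s['clock'])
p,d=snap('wrist');print(manip.camera_info('wrist'))
cv2.imwrite('pics/w1.png',p)
```

```text
[ 563.67908055 -384.64670254  229.44562427] [-3.14026216e+00 -4.13940278e-05  9.75060827e-01] [-6.52453085e-01  6.08210009e-01  1.08274933e+00 -3.43368010e-05
  1.45196401e+00 -5.67135186e-02] 1.35
{'fovy': 63.28183298656772, 'cx': 287.6808069600099, 'cy': 209.37853754959087, 'eye': array([ 604.0729089 , -326.64395587,  384.77697816]), 'orientation': array([ 2.88605024e+00,  1.67443517e-03, -5.97118618e-01])}
```

View pics/w1.png

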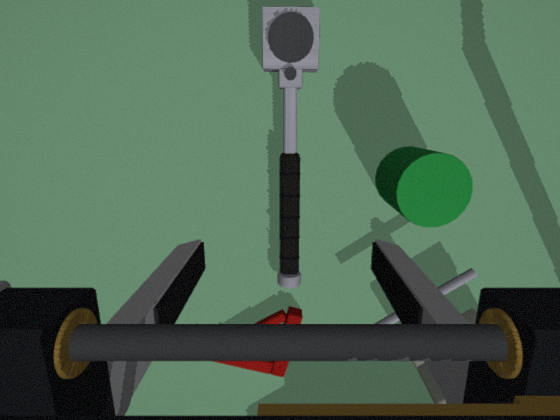

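The wrist view shows the head's top face centred at about (291,38), with the grip running from (290,154) to the end at (289,281), straight along the tool axis.

Run:
```python
from h import *
w=lambda u,v,z:world('wrist',u,v,z)
P=[w(263,7,24),w(319,8,24),w(262.5,67,24),w(319.5,67,24)]
c=np.mean(P,0);g=w(290,156,24);e=w(289,278,24)
print(P,c,world('wrist',275,50),g,e)
for q in (g,e): print(np.linalg.norm(c-q),np.arctan2(*(c-q)[1::-1]))
d=(c-e)/np.linalg.norm(c-e);print('grip',c-150*d)
```

```text
[array([ 643.2, -226.6,   24. ]), array([ 686.6, -257.1,   24. ]), array([ 612.3, -269.6,   24. ]), array([ 658.8, -301.2,   24. ])] [ 650.225 -263.625   24.   ] [ 631.  -264.4   27.3] [ 586. -357.   24.] [ 506.8 -472.2   24. ]
113.33023096244004 0.9682931181790487
253.12894194461447 0.9684123352725073
grip [ 565.23373099 -387.22307519   24.        ]
```

Call:
step_arm(
  series=[1.3,-2.6,-50,-0.007,0.3,0,0,-50,0,0.4,0,0,-45,0,0.4,0,0,-30,0,0.4,0,0,-16,0,0.4,0,0,-10,0,0.4,0,0,0,0,0.4,0,0,0,0,1,0,0,0,0,1,0,0,0,0,1,0,0,0,0,1,0,0,0,0,1],
  squeeze=45,
)

```text
clock: 2.9
eef_pos: [564.4, -387.9, 29.6]
eef_rot: [-3.141, 0.0, 0.967]
wrist_force: [-2.3, 2.2, 2.5]
finger_gap: 21.5
finger_force: 45.0
```

Call:
step_arm(
  series=[0,0,15,0,1,0,0,35,0,1,0,10,45,0,1,0,25,35,0,1,-1,35,20,-0.017,1,-1,45,0,-0.02,1,-2,48,0,-0.02,1,-2,48,0,-0.02,1,-2,50,0,-0.02,1,-2,50,0,-0.02,1,-2,50,0,-0.02,1,-1,50,0,-0.02,1,0,45,0,-0.01,1,0,35,0,0,1,0,22,0,0,1,0,12,0,0,1,0,0,0,0,1,0,0,0,0,1],
)

```text
clock: 5.15
eef_pos: [551.4, 136.3, 179.5]
eef_rot: [3.142, 0.0, 0.799]
wrist_force: [-0.4, -0.8, -5.7]
finger_gap: 21.4
finger_force: 45.0
```

Run:
```python
from h import *
s=manip.read_state();print(s['eef_pos'],s['eef_rot'],s['joints'],s['clock'],s['wrist_force'],s['moment'])
p,d=snap('wrist')
cv2.imwrite('pics/w2.png',p)
```

```text
[551.42836388 136.28199393 179.50599962] [3.14153278e+00 2.17384401e-04 7.99104706e-01] [ 1.77885325e-01  3.84944801e-01  1.52933646e+00 -1.86070493e-04
  1.22745332e+00  9.49639590e-01] 5.15 [-0.41268814 -0.78385636 -5.73419236] [-0.16820497  0.03697348  0.0042207 ]
```

View pics/w2.png

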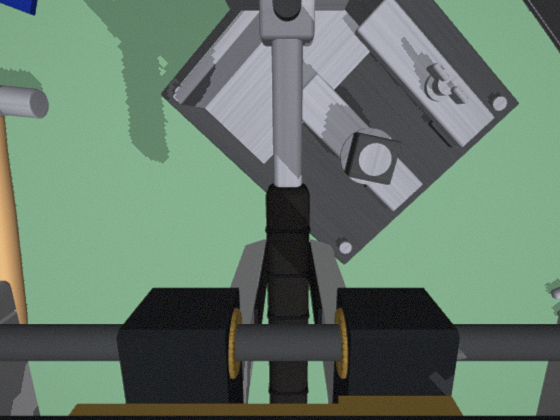

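The nut is at about (375,158), tilted only slightly in this view, and the head's hinge is at (287,8). I'll enlarge it.

Run:
```python
from h import *
p=np.load('wrist.npz')['p']
a=cv2.resize(p[115:205,325:425],None,fx=6,fy=6,interpolation=cv2.INTER_CUBIC)
b=cv2.resize(p[0:90,245:330],None,fx=6,fy=6,interpolation=cv2.INTER_CUBIC)[:, :200+0] if 0 else None
cv2.imwrite('pics/n2.png',cv2.convertScaleAbs(a,alpha=1.6))
```

```text
(no output)
```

View pics/n2.png

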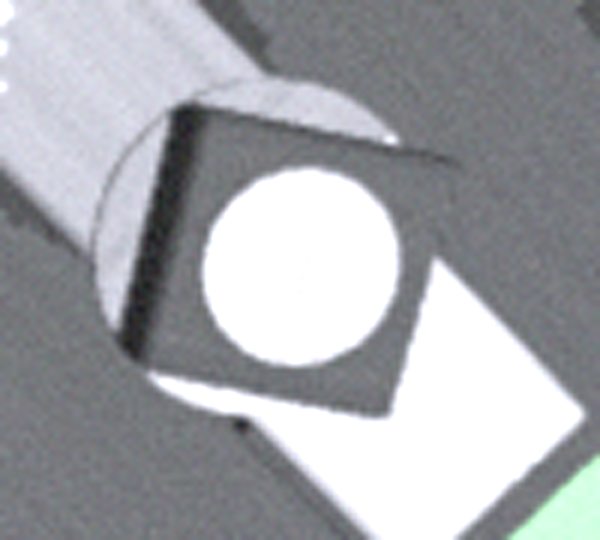

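Run:
```python
from h import *
q=lambda u,v:(325+(u+.5)/6-.5,115+(v+.5)/6-.5)
C=[world('wrist',*q(*x),60) for x in [(200,107),(457,160),(390,417),(148,370)]]
print(C,np.mean(C,0),world('wrist',*q(302,266),60),world('wrist',*q(200,210)),world('wrist',*q(302,266)))
for i in range(4):
    e=C[(i+1)%4]-C[i];print(np.linalg.norm(e),np.arctan2(e[1],e[0])%(np.pi/2))
# wrench
a=np.load('wrist.npz')
print('hinge',world('wrist',287,8), world('wrist',287,120),world('wrist',287.5,180), world('wrist',288,220))
for v in (60,120,170):
    r=a['p'][v,260:320].sum(1).astype(int);print(v,r.tolist())
```

```text
[array([635.4, 141.8,  60. ]), array([655.2, 113.1,  60. ]), array([626.8,  92.8,  60. ]), array([607.5, 120.6,  60. ])] [631.225 117.075  60.   ] [631.5 116.7  60. ] [626.5 132.   61.2] [631.4 117.   61.1]
34.86731994289214 0.6039121600670074
34.90916785029407 0.6205824863035114
33.842724476613846 0.6068528295565612
35.040690632463274 0.6497795651079179
hinge [633.1 218.9 179.1] [602.2 187.2 171.5] [582.9 167.1 172.6] [569.4 152.9 173.9]
60 [529, 515, 517, 519, 517, 536, 543, 546, 552, 536, 536, 462, 317, 317, 335, 356, 372, 386, 408, 402, 398, 401, 395, 391, 402, 397, 412, 402, 417, 410, 407, 413, 424, 412, 415, 412, 412, 388, 363, 349, 326, 290, 274, 403, 510, 531, 554, 533, 523, 526, 534, 539, 534, 533, 533, 521, 530, 536, 537, 538]
120 [524, 535, 532, 523, 527, 529, 538, 517, 516, 521, 511, 514, 409, 292, 326, 356, 372, 371, 394, 407, 397, 400, 398, 386, 401, 387, 403, 405, 406, 401, 406, 408, 408, 413, 409, 402, 395, 382, 354, 350, 323, 275, 285, 396, 470, 524, 535, 539, 543, 546, 552, 545, 541, 537, 531, 538, 534, 540, 525, 525]
170 [235, 232, 235, 241, 232, 234, 232, 229, 236, 243, 221, 244, 239, 244, 318, 353, 421, 446, 481, 526, 529, 512, 517, 520, 509, 518, 517, 536, 532, 526, 449, 389, 392, 395, 396, 393, 391, 374, 355, 342, 313, 269, 230, 239, 230, 234, 227, 237, 234, 246, 227, 230, 233, 218, 236, 246, 241, 231, 227, 216]
```

Call:
step_arm(
  series=[-6,-15,0,-0.03,1,-10,-25,0,-0.04,1,-10,-26,0,-0.044,1,-10,-25,0,-0.04,1,-6.6,-14.8,0,-0.03,1,0,0,-20,0,1,0,0,-30,0,1,0,0,-20,0,1,0,0,-6,0,1,0,0,0,0,1,0,0,0,0,1],
)

```text
clock: 6.58
eef_pos: [509.2, 31.2, 104.4]
eef_rot: [3.141, -0.001, 0.616]
wrist_force: [-0.4, 0.5, -4.6]
finger_gap: 21.4
finger_force: 45.0
```

Run:
```python
from h import *
s=manip.read_state();print(s['eef_pos'],s['eef_rot'],s['clock'],s['wrist_force'],s['moment'])
p,d=snap('wrist'); a,_=snap('scene'); t,_=snap('top')
e=lambda q,f:cv2.resize(q,None,fx=f,fy=f,interpolation=cv2.INTER_CUBIC)
o=np.zeros((600,800,3),np.uint8)
o[:300,:400]=cv2.resize(p,(400,300)); x=e(a[120:270,240:440],4)[:300*2,:800]; 
o=cv2.resize(x,(800,600)); o[:240,:320]=cv2.resize(p,(320,240))
cv2.imwrite('pics/a3.png',o)
```

```text
[509.22907588  31.2038226  104.38304147] [ 3.14072715e+00 -1.19741446e-03  6.15612994e-01] 6.575 [-0.40863374  0.45767189 -4.57237265] [-0.07361704  0.12242784  0.00821353]
```

View pics/a3.png

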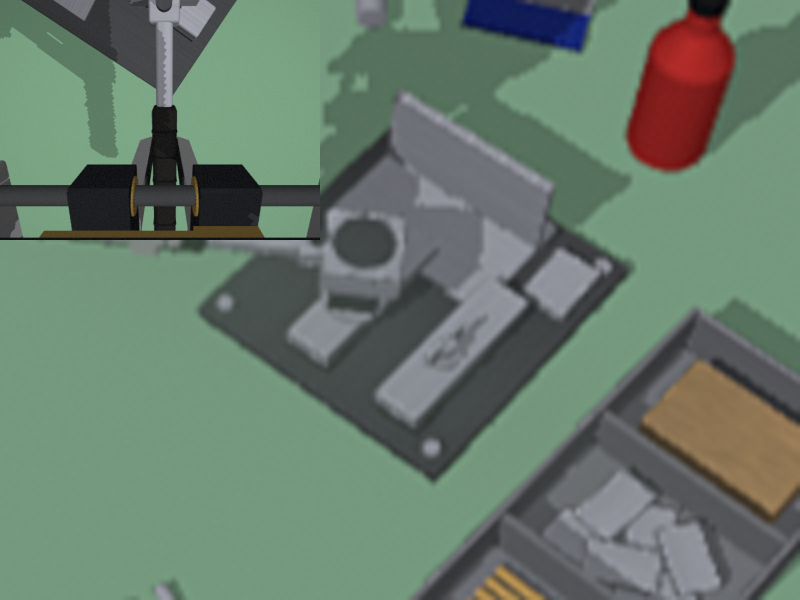

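The scene view shows the head hovering squarely over the nut, at about (360,260). I'll go down slowly.

Call:
step_arm(
  series=[-0.4,-0.7,-8,0,1,0,0,-4,0,1,0,0,-3,0,1,0,0,-2,0,1,0,0,-2,0,1,0,0,0,0,1],
)

```text
clock: 7.48
eef_pos: [508.4, 30.6, 84.4]
eef_rot: [-3.142, 0.0, 0.616]
wrist_force: [-0.2, 0.5, -4.9]
finger_gap: 21.6
finger_force: 45.0
```

The rim is below the nut's top with no contact force, so the socket is on. I'll carry on down.

Call:
step_arm(
  series=[0,0,-3,0,1,0,0,-3,0,1,0,0,-2,0,1,0,0,-2,0,1,0,0,0,0,1,0,0,0,0,1],
)

```text
clock: 8.22
eef_pos: [508.4, 30.6, 74.5]
eef_rot: [-3.142, 0.0, 0.616]
wrist_force: [0.2, -0.0, -5.2]
finger_gap: 21.8
finger_force: 45.0
```

Call:
step_arm(
  series=[0,0,-1,0,1,0,0,-1,0,1,0,0,0,0,1],
)

```text
clock: 8.6
eef_pos: [508.4, 30.5, 72.6]
eef_rot: [3.142, -0.0, 0.616]
wrist_force: [-3.1, -1.4, -1.9]
finger_gap: 21.3
finger_force: 45.0
```

Run:
```python
from h import *
s=manip.read_state();print(s['eef_pos'],s['eef_rot'],s['clock'],s['wrist_force'],s['moment'])
```

```text
[508.43455058  30.538482    72.56343133] [ 3.14150349e+00 -1.00092869e-04  6.15698509e-01] 8.6 [-3.10469973 -1.40829239 -1.918236  ] [-0.13015293  0.37203066  0.00886858]
```

Run:
```python
import numpy as np
C=np.array([631.3,117]);v=np.array([-122.9,-86.5])
def p(d): c,s=np.cos(d),np.sin(d);return C+np.array([c*v[0]+s*v[1],-s*v[0]+c*v[1]])
D=[0]+[.028*i for i in range(1,11)]+[.28+.02*i for i in range(1,29)]
for a,b in zip(D,D[1:]): print(round(b,3),np.round(p(b)-p(a),2),np.round(p(b),1))
```

```text
0.028 [-2.37  3.47] [506.  34.]
0.056 [-2.28  3.54] [503.8  37.5]
0.084 [-2.18  3.6 ] [501.6  41.1]
0.112 [-2.07  3.66] [499.5  44.8]
0.14 [-1.97  3.72] [497.5  48.5]
0.168 [-1.87  3.77] [495.7  52.3]
0.196 [-1.76  3.82] [493.9  56.1]
0.224 [-1.65  3.87] [492.3  60. ]
0.252 [-1.54  3.92] [490.7  63.9]
0.28 [-1.43  3.96] [489.3  67.8]
0.3 [-0.95  2.85] [488.3  70.7]
0.32 [-0.9   2.87] [487.4  73.6]
0.34 [-0.84  2.89] [486.6  76.4]
0.36 [-0.78  2.9 ] [485.8  79.3]
0.38 [-0.72  2.92] [485.1  82.3]
0.4 [-0.67  2.93] [484.4  85.2]
0.42 [-0.61  2.94] [483.8  88.1]
0.44 [-0.55  2.96] [483.3  91.1]
0.46 [-0.49  2.97] [482.8  94.1]
0.48 [-0.43  2.97] [482.3  97. ]
0.5 [-0.37  2.98] [482. 100.]
0.52 [-0.31  2.99] [481.7 103. ]
0.54 [-0.25  3.  ] [481.4 106. ]
0.56 [-0.19  3.  ] [481.2 109. ]
0.58 [-0.13  3.  ] [481.1 112. ]
0.6 [-0.07  3.  ] [481. 115.]
0.62 [-0.01  3.01] [481. 118.]
0.64 [0.05 3.01] [481.1 121. ]
0.66 [0.11 3.  ] [481.2 124. ]
0.68 [0.17 3.  ] [481.3 127. ]
0.7 [0.23 3.  ] [481.6 130. ]
0.72 [0.29 2.99] [481.9 133. ]
0.74 [0.35 2.99] [482.2 136. ]
0.76 [0.41 2.98] [482.6 139. ]
0.78 [0.47 2.97] [483.1 141.9]
0.8 [0.53 2.96] [483.6 144.9]
0.82 [0.59 2.95] [484.2 147.8]
0.84 [0.65 2.94] [484.9 150.8]
```

Call:
step_arm(
  series=[-2.4,3.5,0,-0.028,1,-2.3,3.5,0,-0.028,1,-2.2,3.6,0,-0.028,1,-2.1,3.7,0,-0.028,1,-2,3.7,0,-0.028,1,0,0,0,0,1],
)

```text
clock: 9.35
eef_pos: [496.3, 48.6, 72.2]
eef_rot: [-3.141, 0.002, 0.475]
wrist_force: [-8.5, -5.1, -0.1]
finger_gap: 21.4
finger_force: 45.0
```

```bash
cat > r.py <<'E'
from h import *
s=manip.read_state();print(s['eef_pos'],s['eef_rot'],s['clock'],s['wrist_force'],s['moment'])
y=s['eef_rot'][2];f=s['wrist_force'];print('rad,tan',f[0]*np.cos(y)+f[1]*np.sin(y),f[0]*np.sin(y)-f[1]*np.cos(y))
E
python3 r.py
```

```text
[496.34051687  48.60447098  72.22024565] [-3.14124369e+00  2.34131092e-03  4.74751989e-01] 9.35 [-8.47514115 -5.13984463 -0.09193868] [-0.81344692  1.09693738  0.11603258]
rad,tan -9.887357273509668 0.6972707237301381
```

Call:
step_arm(
  series=[-1.0,-0.5,0.7,0,1,0,0,0,0,1],
)

```text
clock: 9.6
eef_pos: [496.2, 48.3, 73.1]
eef_rot: [-3.141, 0.0, 0.475]
wrist_force: [-3.6, -1.9, -3.4]
finger_gap: 21.9
finger_force: 45.0
```

```bash
python3 r.py
```

```text
[496.17926533  48.30074147  73.13459429] [-3.14143291e+00  1.90556686e-04  4.75359470e-01] 9.6 [-3.57834359 -1.88305065 -3.43062409] [-0.20672047  0.3935328   0.07563487]
rad,tan -4.043399797883525 0.03661565779824838
```

Call:
step_arm(
  series=[-1.9,3.8,0,-0.028,1,-1.8,3.8,0,-0.028,1,-1.7,3.9,0,-0.028,1,-1.5,3.9,0,-0.028,1,0,0,0,0,1],
)

```text
clock: 10.22
eef_pos: [489.2, 63.8, 73.1]
eef_rot: [-3.141, 0.0, 0.364]
wrist_force: [-4.6, -1.7, -2.2]
finger_gap: 21.8
finger_force: 45.0
```

```bash
python3 r.py
```

```text
[489.23163772  63.78764543  73.06922385] [-3.14136753e+00  4.66113277e-04  3.63568928e-01] 10.225 [-4.57969478 -1.7387111  -2.21292594] [-0.30031029  0.71379929  0.04626009]
rad,tan -4.8986434931753955 -0.0035371609295349327
```

Run:
```python
from h import *
a,_=snap('scene'); t,_=snap('top');w,_=snap('wrist')
x=cv2.resize(a[140:260,260:420],(800,600),interpolation=cv2.INTER_CUBIC)
x[:200,:267]=cv2.resize(t[140:230,150:270],(267,200))
x[400:,:267]=cv2.resize(w[0:210,140:420],(267,200))
cv2.imwrite('pics/a4.png',x)
```

```text
(no output)
```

View pics/a4.png

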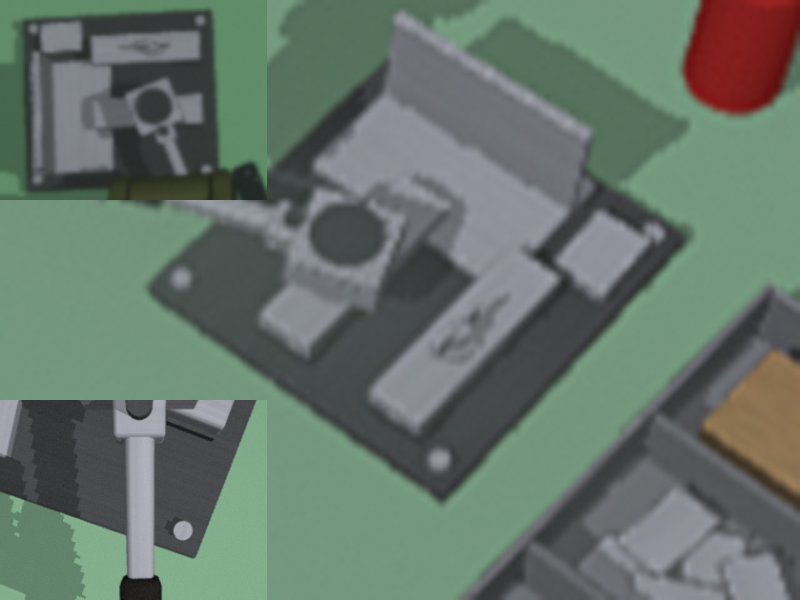

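The views show the head fully down on the nut, with the handle still straight. I'll continue in small arcs and watch the tangential force.

Call:
step_arm(
  series=[-1.4,3.9,0,-0.028,1,-0.9,2.9,0,-0.02,1],
)

```text
clock: 10.62
eef_pos: [486.9, 70.2, 73.0]
eef_rot: [-3.142, 0.001, 0.315]
wrist_force: [-5.4, -3.1, -3.6]
finger_gap: 21.6
finger_force: 45.0
```

```bash
python3 r.py
```

```text
[486.91916189  70.24227584  73.01283384] [-3.14153728e+00  7.72228621e-04  3.15050282e-01] 10.625 [-5.36896962 -3.09493492 -3.5594808 ] [-0.50531208  0.85870254  0.24288245]
rad,tan -6.063723005385432 1.278952797210429
```

The torque at the nut while moving is 1.28·0.15+0.24≈0.43 N m, which matches the drag. I'll monitor that sum.

Add to r.py:
```python
t=f[0]*np.sin(y)-f[1]*np.cos(y);print('Tnut',t*.15+s['moment'][2],'Thinge',t*.118+s['moment'][2],'F',t)
```

```text
(no output)
```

Call:
step_arm(
  series=[-1.4,2.7,0.2,-0.02,1,-0.85,2.9,0,-0.02,1],
)

```text
clock: 10.88
eef_pos: [485.0, 76.0, 73.4]
eef_rot: [3.142, -0.0, 0.275]
wrist_force: [-2.1, -2.4, -4.3]
finger_gap: 21.8
finger_force: 45.0
```

```bash
python3 r.py
```

```text
[485.02550377  75.99332139  73.36502822] [ 3.14156928e+00 -3.14852667e-04  2.74746578e-01] 10.875 [-2.09509808 -2.42882619 -4.34870962] [-0.27005663  0.40564271  0.25821138]
rad,tan -2.6754671973424093 1.769324138723571
Tnut 0.5236100007380586 Thinge 0.4669916282989044 F 1.769324138723571
```

Call:
step_arm(
  series=[-0.8,2.9,0,-0.02,1,-0.7,2.9,0,-0.02,1],
)

```text
clock: 11.12
eef_pos: [483.4, 81.9, 73.4]
eef_rot: [-3.142, -0.0, 0.235]
wrist_force: [-3.2, -1.8, -2.8]
finger_gap: 21.3
finger_force: 45.0
```

```bash
python3 r.py
```

```text
[483.44890943  81.89324751  73.35178238] [-3.14156978e+00 -1.00227021e-04  2.34584323e-01] 11.125 [-3.20735029 -1.84907011 -2.80867001] [-0.2432261   0.39697212  0.25509215]
rad,tan -3.549299798468064 1.0529136366234066
Tnut 0.4130291974226451 Thinge 0.37933596105069606 F 1.0529136366234066
```

Call:
step_arm(
  series=[-0.7,2.9,0,-0.02,1,-0.6,2.9,0,-0.02,1],
)

```text
clock: 11.38
eef_pos: [482.1, 87.7, 73.3]
eef_rot: [-3.142, -0.0, 0.195]
wrist_force: [-3.2, -0.5, -4.8]
finger_gap: 21.6
finger_force: 45.0
```

```bash
python3 r.py
```

```text
[482.10304224  87.70457258  73.34882433] [-3.14155759e+00 -6.46371202e-06  1.94540191e-01] 11.375 [-3.18032736 -0.46320087 -4.82694003] [-0.21730678  0.38332871  0.31319671]
rad,tan -3.2098796418945557 -0.16034296600120845
Tnut 0.2891452695046369 Thinge 0.29427624441667555 F -0.16034296600120845
```

Call:
step_arm(
  series=[-0.55,3,0,-0.02,1,-0.5,3,0,-0.02,1],
)

```text
clock: 11.62
eef_pos: [481.0, 93.7, 73.3]
eef_rot: [-3.142, 0.0, 0.155]
wrist_force: [-3.3, -2.0, -3.5]
finger_gap: 21.8
finger_force: 45.0
```

```bash
python3 r.py
```

```text
[480.99875197  93.71700994  73.31855181] [-3.14153229e+00  1.75333963e-04  1.54506388e-01] 11.625 [-3.26637013 -2.00141998 -3.46957791] [-0.18501402  0.51379118  0.29620276]
rad,tan -3.5354631673093557 1.4749087947197497
Tnut 0.5174390774944299 Thinge 0.4702419960633979 F 1.4749087947197497
```

Call:
step_arm(
  series=[-0.45,3,0,-0.02,1,-0.4,3,0,-0.02,1],
)

```text
clock: 11.88
eef_pos: [480.1, 99.7, 73.3]
eef_rot: [-3.142, 0.0, 0.114]
wrist_force: [-4.0, -0.9, -3.4]
finger_gap: 21.8
finger_force: 45.0
```

```bash
python3 r.py
```

```text
[480.13822462  99.70002385  73.30909915] [-3.14156121e+00  2.35045358e-04  1.14492701e-01] 11.875 [-4.04926908 -0.93123911 -3.4192384 ] [-0.18702606  0.54770002  0.3621756 ]
rad,tan -4.12914527084459 0.4625426330587323
Tnut 0.4315569929840373 Thinge 0.4167556287261579 F 0.4625426330587323
```

Call:
step_arm(
  series=[-0.35,3,0,-0.02,1,-0.3,3,0,-0.02,1],
)

```text
clock: 12.12
eef_pos: [479.5, 105.7, 73.3]
eef_rot: [-3.142, 0.0, 0.074]
wrist_force: [-3.4, -1.1, -4.3]
finger_gap: 21.4
finger_force: 45.1
```

```bash
python3 r.py
```

```text
[479.52060767 105.72241333  73.32198876] [-3.14153993e+00  1.59957238e-04  7.44757036e-02] 12.125 [-3.38238772 -1.12309731 -4.2990348 ] [-0.06496252  0.67641522  0.36610237]
rad,tan -3.4565777883381927 0.8683111520251615
Tnut 0.49634904475783287 Thinge 0.4685630878930277 F 0.8683111520251615
```

Call:
step_arm(
  series=[-0.25,3,0,-0.02,1,-0.2,3,0,-0.02,1],
)

```text
clock: 12.38
eef_pos: [479.1, 111.7, 73.3]
eef_rot: [-3.142, 0.0, 0.034]
wrist_force: [-3.2, -0.2, -3.1]
finger_gap: 21.8
finger_force: 45.1
```

```bash
python3 r.py
```

```text
[479.09957636 111.70831587  73.32140634] [-3.14157119e+00  1.11750004e-04  3.44741263e-02] 12.375 [-3.22699    -0.18808282 -3.10116058] [-0.1036592   0.71670268  0.30620609]
rad,tan -3.231555309568367 0.0767454394402079
Tnut 0.31771790692562124 Thinge 0.3152620528635346 F 0.0767454394402079
```

Call:
step_arm(
  series=[-0.13,3,0,-0.02,1,-0.07,3,0,-0.02,1],
)

```text
clock: 12.62
eef_pos: [478.9, 117.7, 73.3]
eef_rot: [-3.142, 0.0, -0.006]
wrist_force: [-3.8, -0.8, -4.5]
finger_gap: 21.6
finger_force: 45.1
```

```bash
python3 r.py
```

```text
[478.93079643 117.71056148  73.34179599] [-3.14151911e+00  1.80280239e-05 -5.57746509e-03] 12.625 [-3.82346304 -0.84497787 -4.52427867] [-0.08913273  0.72183073  0.39655056]
rad,tan -3.8186907548402163 0.8662898455844775
Tnut 0.5264940341630401 Thinge 0.49877275910433677 F 0.8662898455844775
```

Call:
step_arm(
  series=[0,3,0,-0.02,1,0.05,3,0,-0.02,1],
)

```text
clock: 12.88
eef_pos: [479.0, 123.7, 73.4]
eef_rot: [-3.142, -0.0, -0.045]
wrist_force: [-3.8, -0.1, -3.6]
finger_gap: 21.9
finger_force: 45.1
```

```bash
python3 r.py
```

```text
[479.00798972 123.7310672   73.35207651] [-3.14153278e+00 -2.68633516e-05 -4.54999713e-02] 12.875 [-3.77096247 -0.07369803 -3.59047938] [0.01883725 0.68936726 0.42483542]
rad,tan -3.7637076342521176 0.2451412451086391
Tnut 0.4616066102251373 Thinge 0.4537620903816609 F 0.2451412451086391
```

Call:
step_arm(
  series=[0.1,3,0,-0.02,1,0.15,3,0,-0.02,1],
)

```text
clock: 13.12
eef_pos: [479.3, 129.7, 73.4]
eef_rot: [-3.142, -0.0, -0.086]
wrist_force: [-3.8, -0.4, -4.6]
finger_gap: 21.4
finger_force: 45.1
```

```bash
python3 r.py
```

```text
[479.30654977 129.72243378  73.36509156] [-3.14151697e+00 -1.31486069e-04 -8.55166101e-02] 13.125 [-3.78117073 -0.39899777 -4.56585516] [0.07563197 0.58757297 0.41018718]
rad,tan -3.733273771422172 0.7204986368406119
Tnut 0.5182619776079386 Thinge 0.495206021229039 F 0.7204986368406119
```

Call:
step_arm(
  series=[0.22,3,0,-0.02,1,0.28,3,0,-0.02,1],
)

```text
clock: 13.38
eef_pos: [479.8, 135.4, 73.3]
eef_rot: [3.141, -0.0, -0.125]
wrist_force: [-2.2, -3.5, -4.5]
finger_gap: 21.4
finger_force: 45.1
```

```bash
python3 r.py
python3 - <<'E'
from h import *
w,_=snap('wrist');t,_=snap('top')
x=cv2.resize(w[0:210,140:420],(800,600),interpolation=cv2.INTER_CUBIC)
x[350:,:300]=cv2.resize(t[140:240,150:270],(300,250),interpolation=cv2.INTER_CUBIC)
cv2.imwrite('pics/a5.png',x)
E
```

```text
[479.77745281 135.44891583  73.32607645] [ 3.14107483e+00 -1.05099175e-05 -1.25332058e-01] 13.375 [-2.23838863 -3.53430512 -4.48450256] [-0.70738022  0.43977034  0.51612357]
rad,tan -1.7790282247413307 3.7863907519134687
Tnut 1.084082181044402 Thinge 0.9629176769831709 F 3.7863907519134687
```

View pics/a5.png

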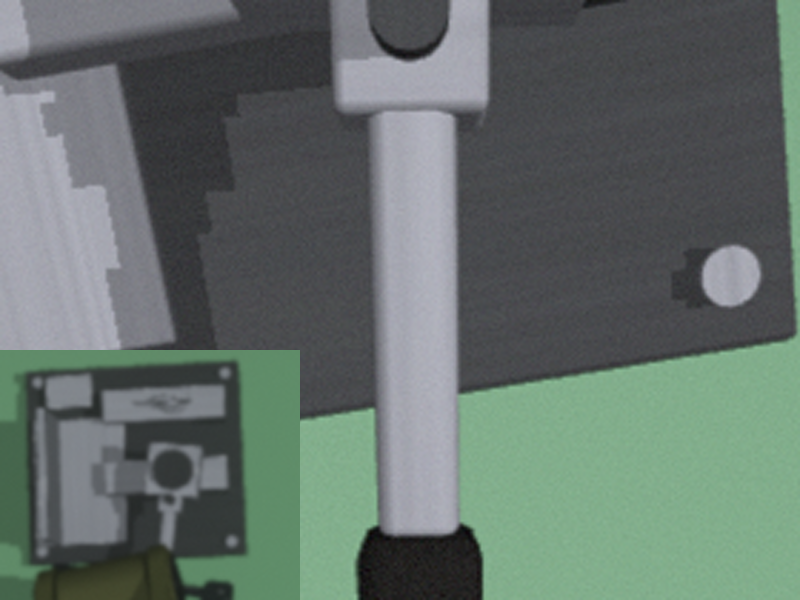

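The torque has doubled (hinge ≈0.96 N m), so the nut is tight. The picture still shows the handle essentially straight with the head. I'll go about 6 mm further, then check.

Call:
step_arm(
  series=[0.35,3,0,-0.02,1,0.4,3,0,-0.02,1],
)

```text
clock: 13.72
eef_pos: [480.5, 141.2, 73.3]
eef_rot: [3.141, -0.0, -0.165]
wrist_force: [-2.4, -4.9, -4.1]
finger_gap: 21.3
finger_force: 45.0
```

```bash
python3 r.py
```

```text
[480.52945074 141.15332466  73.31748755] [ 3.14098803e+00 -6.37719635e-06 -1.65046017e-01] 13.725 [-2.37324826 -4.91767822 -4.06774854] [-1.00239223  0.50674206  0.27577567]
rad,tan -1.5330343765781969 5.240770172896307
Tnut 1.0618911929731532 Thinge 0.8941865474404713 F 5.240770172896307
```

Hinge torque fell despite 6 mm more travel, so it has clicked, with about 5 mm of give. I'll add 3 mm for margin and measure the give in the picture.

Call:
step_arm(
  series=[0.45,3,0,-0.02,1,0,0,0,0,1],
)

```text
clock: 13.98
eef_pos: [481.0, 144.2, 73.3]
eef_rot: [3.141, -0.0, -0.185]
wrist_force: [-2.9, -5.3, -4.4]
finger_gap: 21.7
finger_force: 45.0
```

```bash
python3 r.py
python3 - <<'E'
from h import *
w,_=snap('wrist')
x=cv2.resize(w[0:210,140:420],(800,600),interpolation=cv2.INTER_CUBIC)
cv2.imwrite('pics/a6.png',x)
E
```

```text
[481.02438151 144.15222978  73.31155304] [ 3.14101179e+00 -8.75655700e-05 -1.84916875e-01] 13.975 [-2.91650541 -5.3016097  -4.40197106] [-1.12901403  0.38967431  0.07886926]
rad,tan -1.892003927831984 5.747468165310419
Tnut 0.9409894827821506 Thinge 0.7570705014922172 F 5.747468165310419
```

View pics/a6.png

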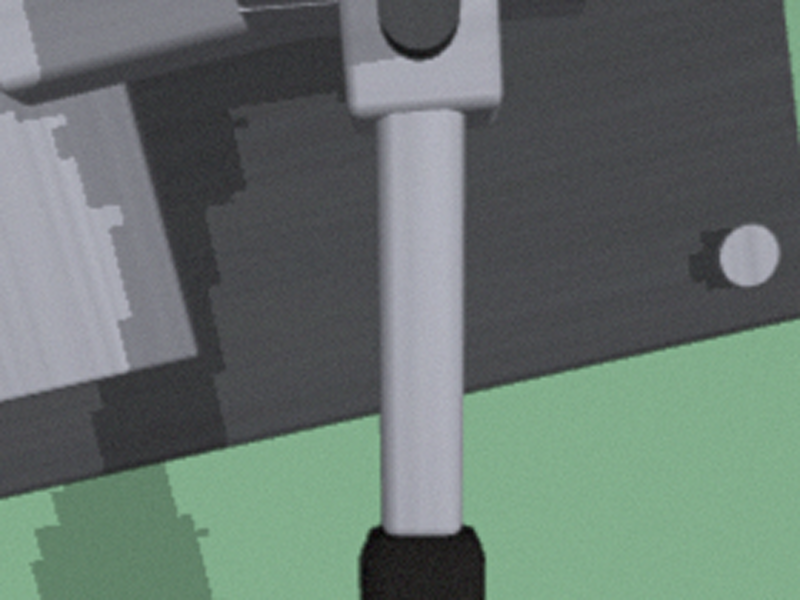

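The head's rear edge is now tilted about 0.08 rad against the handle, from (355,115) to (497,103). That is about 9 mm of give: it clicked, well short of the stop. I'll ease back, then open.

Call:
step_arm(
  series=[-0.4,-3,0,0.02,1,-0.4,-3,0,0.02,1,-0.3,-2.5,0,0.017,1,0,0,0,0,1],
)

```text
clock: 14.52
eef_pos: [479.8, 135.8, 73.3]
eef_rot: [3.141, 0.0, -0.128]
wrist_force: [-3.9, -3.6, -4.3]
finger_gap: 21.8
finger_force: 45.1
```

```bash
python3 r.py
```

```text
[479.83442121 135.8009955   73.32565275] [ 3.14146747e+00  8.71227903e-05 -1.27509199e-01] 14.525 [-3.86087633 -3.59696175 -4.25658481] [-0.56099856  0.64737357  0.46974694]
rad,tan -3.372128714443763 4.058724896909293
Tnut 1.0785556702339807 Thinge 0.9486764735328833 F 4.058724896909293
```

Call:
step_arm(
  series=[-0.3,-2,0,0.013,1,0,0,0,0,1,0,0,0,0,0.3,0,0,0,0,0.3,0,0,0,0,0.3,0,0,0,0,0.3,0,0,0,0,0.3,0,0,10,0,0.3,0,0,20,0,0.3,0,0,30,0,0.3,0,0,40,0,0.3,0,0,40,0,0.3,0,0,20,0,0.3,0,0,0,0,0.3],
)

```text
clock: 16.27
eef_pos: [479.9, 134.1, 235.0]
eef_rot: [-3.141, -0.003, -0.114]
wrist_force: [-0.5, -0.7, -0.7]
finger_gap: 65.6
finger_force: 0.0
```

```bash
python3 r.py
python3 - <<'E'
from h import *
a,_=snap('scene');w,_=snap('wrist')
x=cv2.resize(a[100:280,180:420],(800,600),interpolation=cv2.INTER_CUBIC)
x[330:,:360]=cv2.resize(w,(360,270))
cv2.imwrite('pics/a7.png',x)
E
```

```text
[479.94386296 134.08198632 234.98828266] [-3.14060695e+00 -2.99959964e-03 -1.14184704e-01] 16.275 [-0.46219463 -0.68788159 -0.68122287] [0.01308431 0.02131993 0.01117162]
rad,tan -0.380809839809122 0.7360630557604039
Tnut 0.1215810754645536 Thinge 0.09802705768022069 F 0.7360630557604039
```

View pics/a7.png

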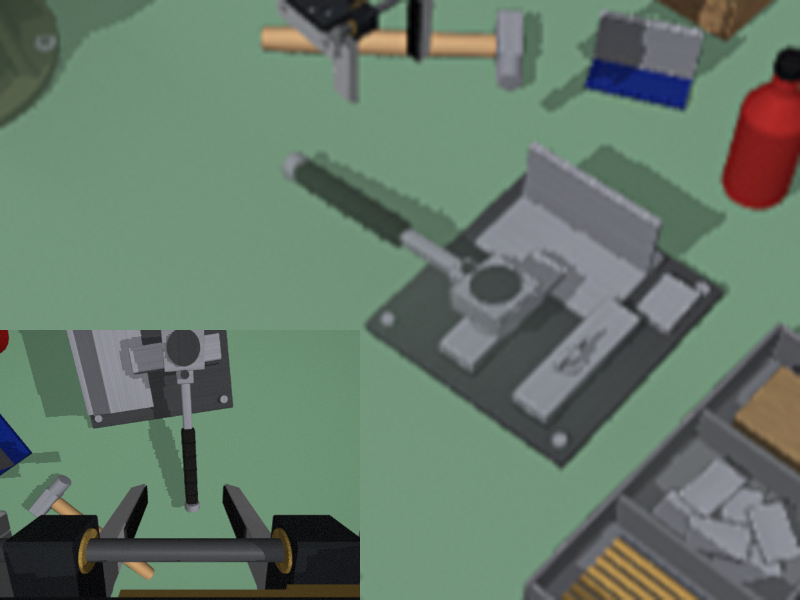

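The wrench sits on the nut with its handle drooped and straight. The gripper is well clear and nothing else has moved, so I'm handing in.

```bash
python3 -c "
from cell import manip
print(manip.sign_off())"
```

```text
the job is handed in; nothing more can be done
None
```

The nut is tightened to the click, with about 9 mm of give measured (limit 21 mm). I let go of the wrench and left it sitting on the nut; no bystander in the final views looked disturbed, and I handed the job in at about 16 s. The hand-in returned no verdict.

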